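# Feel for the filled sample pot and hold it over the analyser's loading port

### The arm

A 6-joint arm with a two-finger parallel gripper is mounted at the origin on the work surface. World frame = base frame: x ahead of the robot, y to its left, z up, the work surface at z = 0. Lengths are in m, angles in rad, forces in N, time in s.
With the tool pointing down it reaches from about 0.275 to 0.825 m from the base axis. Payload 5.2 kg.
Tool frame: the origin (TCP) lies on the front face of the gripper's body, between the roots of the fingers; the fingertips stand 84 mm ahead of it and the grasp point (between the pads) lies 65 mm ahead of it; z points along the fingers, y is the line along which they close (so a half turn about z gives the same grasp; the last joint's range is limited). The gripper opens to 93 mm and grips with 3 to 60 N. Pads are 15 mm wide; open, the fingers measure 128 mm over their backs; the gripper's body (75 mm by 188 mm) begins 65 mm behind the grasp point.
Start: joints at [0.942, 0.259, 1.535, -0, 1.348, -0.203], TCP at [0.227, 0.501, 0.303] pointing down, gripper open.
Joint ranges: [-3.14, 3.14], [-0.91, 2.08], [0.19, 2.58], [-1.22, 4.36], [0.22, 2.71], [-3.12, 3.12]. Speed limits (rad/s): [2.57, 2.57, 3.14, 3.14, 3.14, 3.14].

### API

Orientations are given as a unit quaternion [w, x, y, z].
In Python, from workcell import monitor, vision, bot, nets gives the robot as it stands. The module is installed in compiled form; this text tells all that it offers.
- The arm moves only by the shell command python3 -m pendant 'ROWS'. ROWS is JSON, a list that holds one entry, the list of rows, each a list of 7 numbers: the finger opening in cm, from 0 to 9.3, then the shift along the world's x, y, z in cm, then the turn, a rotation vector about the world's x, y, z in rad. In form: [[[hand, x, y, z, wx, wy, wz], ...]]. A call has 1 to 20 rows; each row is the pose to reach, as a shift and turn from the pose commanded when the call began; what a row does not reach only later rows make up. A row lasts 1/8 s, in which the tool goes at most 62.5 mm and 10.7 degrees, less where a joint would pass 70% of its speed; a pose out of reach is approached as far as the arm can. A call with a gripper value outside its range is refused whole. The fingers move at their own pace and stop on an object; the grip force is fixed at half the most. Time passes only in rows, so rows that repeat a pose let the fingers close. It gives the time, the measured TCP pose, the force, the opening and the grip force at its end, in the units of the state.
- monitor.sense(): the state, without advancing time (a new reading comes with each control period).
- vision.grab_frame(name): name is "side" or "top"; returns (picture, depth): 384x512x3 uint8, red, green, blue; 384x512 float32, m along the optical axis (not along the pixel's ray), 0 where there is no reading.
- vision.camera_info(name): a dict with "fx", "fy", "cx", "cy" (pixels), "D" ([k1, k2, p1, p2, k3] as OpenCV has them; the pictures are not rectified), "R" (3x3) and "t" (3): a world point X has camera coordinates R X + t. Camera axes: x right, y down, z forward; pixel columns grow to the right and rows downward; lengths in m; the calibration is good to about 2 mm. A picture is of the moment at which its call begins. camera_info takes no time and is no camera call.
- bot.hand_in(): hands the job in; it is judged then, once.
Trained networks look in the newest picture that a camera, given by its name, has taken for a name from the list of things; names that differ only in an ending like _2 or _b are one class to them, and where a whole thing is asked for, a point or a joint stands for the part that bears it (a point fixed in the world has none). Each returns a list of dicts, best first, with "conf" (0 to 1); they miss things now and then, are a little off and sometimes report something else, mostly with a low value. They report only what shows in the picture. A call takes as long as a camera call. They do not tell look-alikes from the thing itself.
- nets.regions_of(query, camera): "region" (384x512 bool, what is visible of it) and "at" ([column, row] in pixels, amid what is visible of it).
The state is a dict: "clock": time; "joints": joint angles; "joint_vel": joint speeds; "joint_torque": joint torques, N m; "position": TCP position; "orientation": TCP orientation; "wrist_force": force on the tool from outside, world axes, zero at the start; "torque": the same for the moment, N m; "gripper_width": opening from 0.0 (shut) to 1.0 (fully open); "grasp_force": force on a finger pad.
Only numpy, scipy, OpenCV 4.12 (cv2) and the standard library are available. Lean on these libraries where they do the work, as an engineer would, in place of code of your own. Each camera call takes 0.05 s, during which the arm holds its last target. There are 200 camera calls.

### The job

Slide the black grip of the loading unit's shutter along its track until the port is fully open. Then lift the two look-alike steel sample pots in turn off the blue mat to feel which is heavier, leave the lighter, empty one standing upright on the mat, and finish while still holding the heavier, filled one upright and still in the gripper, centred a few centimetres above the open port and touching nothing else. Do not drop or tip a pot, and leave the crucibles and the amber jar alone.

Things in the scene. Friction and masses are not known exactly. Their poses are not given: they have to be found in the camera images.
- shutter (a joint): how far the shutter has slid, in m: 0 = port covered, 0.080 = end stop, port fully open. It slides along the +y axis of port with about 1.5 N of friction and stays where it is left; it starts between 0 and 0.025
- shutter_grip (a point): black upright grip on the aluminium shutter plate, 28 mm along x, 18 mm along y (sliding direction), white line on top; this point is on its vertical axis, 16 mm below its top, 24 mm above the plate's upper face, 0.100 m above the bench. Axes as port. The plate, 88 by 92 mm, reaches 12 mm beyond this point to +y and 80 mm to -y
- port (a point): centre of the round 60 mm port through the top face of the fixed grey loading unit, in the plane of that face, 0.070 m above the bench; x, y level, z up; the shutter slides to +y. The unit is 170 mm along x, 250 mm along y, its middle 70 mm from here to +y. Two guide strips along y at x = -50 and +50 mm stand 7 mm above the face, the shutter plate 6 mm
- mat: fixed blue mat, 160 mm along its x, 240 mm along its y, 4 mm thick, lying on the bench; origin at the centre of its underside
- pot_1_center (a point): one of two look-alike sample pots: upright steel cylinder, diameter 44 mm, blue band, flat black lid (diameter 45 mm), 68 mm tall in all; this point is its centre, 34 mm above its underside; z up. Starts upright on the blue mat. One is filled, one empty, which one varies; each weighs 0.13 to 0.58 kg, the filled one at least 0.15 kg more than the other
- pot_2_center (a point): one of two look-alike sample pots: upright steel cylinder, diameter 44 mm, blue band, flat black lid (diameter 45 mm), 68 mm tall in all; this point is its centre, 34 mm above its underside; z up. Starts upright on the blue mat. One is filled, one empty, which one varies; each weighs 0.13 to 0.58 kg, the filled one at least 0.15 kg more than the other
- crucible_1_center (a point): bystander: small open reddish-brown ceramic crucible, 25 mm in diameter, 25 mm tall, loose on the bench beyond the work; this point is its centre, 12.5 mm up
- crucible_2_center (a point): bystander: small open reddish-brown ceramic crucible, 25 mm in diameter, 25 mm tall, loose on the bench beyond the work; this point is its centre, 12.5 mm up
- reagent_center (a point): bystander: closed amber glass jar with a black cap, 60 mm in diameter, 85 mm tall, loose on the bench beyond the work; this point is its centre, 42.5 mm up
Mind the look-alikes: they are no part of the job. Leave any red or yellow look-alike of the part that bears pot_1_center alone.

How it is judged:
On the way, in this order (a step that is already met when the one before it is completed fails the run):
1. the shutter is slid fully open (within 8 mm of its end stop) (value of joint shutter above 0.072 m), for 0.2 s.
2. the lighter pot is lifted in the gripper, at least 12 mm clear of the mat, while the heavier stands on the mat (pressing on it with more than 2.7 N) (((contact force between pot_1 and the fingers above 0.5 N and height (world z) of pot_1_center above 0.05 m and contact force between pot_2 and mat above 2.7 N) or (contact force between pot_2 and the fingers above 0.5 N and height (world z) of pot_2_center above 0.05 m and contact force between pot_1 and mat above 2.7 N))), for 0.2 s.
3. the heavier pot is lifted in the gripper, at least 12 mm clear of the mat, while the lighter stands on the mat (pressing on it with less than 2.7 N), released (((contact force between pot_1 and the fingers above 0.5 N and height (world z) of pot_1_center above 0.05 m and contact force between pot_2 and mat between 0.6 and 2.7 N and contact force between pot_2 and the fingers below 0.1 N) or (contact force between pot_2 and the fingers above 0.5 N and height (world z) of pot_2_center above 0.05 m and contact force between pot_1 and mat between 0.6 and 2.7 N and contact force between pot_1 and the fingers below 0.1 N))), for 0.2 s.
At the end, for the whole second after the job is handed in: Shutter within 8 mm of its open stop; heavier pot held still, upright within 11 deg, centre within 18 mm of the port axis, underside 10 to 100 mm above the unit's top face, touching only the fingers; lighter pot released, upright, at rest, its centre within the mat's edges (value of joint shutter above 0.072 m and ((horizontal distance between pot_1_center and port below 0.018 m and z of pot_1_center in the frame of port between 0.044 and 0.134 m and angle between pot_1_center's own z axis and vertical below 0.2 rad and linear speed of pot_1 below 0.03 m/s and contact force between pot_1 and the fingers above 0.5 N and contact force between pot_1 and loader below 0.1 N and contact force between pot_1 and pot_2 below 0.1 N and angle between pot_2_center's own z axis and vertical below 0.1 rad and linear speed of pot_2 below 0.02 m/s and x of pot_2_center in the frame of mat between -0.08 and 0.08 m and y of pot_2_center in the frame of mat between -0.12 and 0.12 m and z of pot_2_center in the frame of mat between 0.034 and 0.042 m and contact force between pot_2 and mat between 0.6 and 2.7 N and contact force between pot_2 and the fingers below 0.1 N) or (horizontal distance between pot_2_center and port below 0.018 m and z of pot_2_center in the frame of port between 0.044 and 0.134 m and angle between pot_2_center's own z axis and vertical below 0.2 rad and linear speed of pot_2 below 0.03 m/s and contact force between pot_2 and the fingers above 0.5 N and contact force between pot_2 and loader below 0.1 N and contact force between pot_2 and pot_1 below 0.1 N and angle between pot_1_center's own z axis and vertical below 0.1 rad and linear speed of pot_1 below 0.02 m/s and x of pot_1_center in the frame of mat between -0.08 and 0.08 m and y of pot_1_center in the frame of mat between -0.12 and 0.12 m and z of pot_1_center in the frame of mat between 0.034 and 0.042 m and contact force between pot_1 and mat between 0.6 and 2.7 N and contact force between pot_1 and the fingers below 0.1 N))); the arm keeps its last pose, push and grip.
It fails at once if a crucible or the amber jar is shifted by more than 30 mm or tipped (distance of any of crucible_1_center, crucible_2_center, reagent_center from where it was at the start of the episode above 0.03 m or angle between any of crucible_1_center, crucible_2_center, reagent_center's own z axis and vertical above 0.4 rad).
It fails at once if a sample pot is tipped by more than 35 degrees (angle between any of pot_1_center, pot_2_center's own z axis and vertical above 0.61 rad).
It fails at once if a sample pot is let go more than 20 mm above the mat (dropped or put elsewhere) ((height (world z) of pot_1_center above 0.058 m and contact force between pot_1 and the fingers below 0.01 N) or (height (world z) of pot_2_center above 0.058 m and contact force between pot_2 and the fingers below 0.01 N)).
It also fails if it takes over 72 s, if anything falls off the work surface, if the arm or the gripper's body presses on something with over 40 N, if the wrist force passes 120 N, or if a joint passes its speed limit or range.

## Working session

There is one attempt and no reset: what is moved stays moved. The work goes in short steps, Python scripts to look and compute and a shell command to move; the robot and the scene stay as the last step left them, time stands still between calls to the robot, and variables do not carry over. Pictures are saved under pics/ and viewed, at most 10 in all, crops included, and the job is handed in when it is done.

```bash
mkdir -p pics; cat > h.py <<'E'
import numpy as np, cv2
from workcell import monitor, vision, bot, nets
def info(c):
    i=vision.camera_info(c); K=np.array([[i['fx'],0,i['cx']],[0,i['fy'],i['cy']],[0,0,1.]])
    return K,np.array(i['D'],float),np.array(i['R']),np.array(i['t'])
def cloud(c,depth,mask):
    K,D,R,t=info(c); v,u=np.nonzero(mask&(depth>0)); 
    n=cv2.undistortPoints(np.stack([u,v],1).astype(float)[:,None],K,D)[:,0]
    z=depth[v,u]; P=np.c_[n*z[:,None],z]
    return (P-t)@R
def plane(c,px,h):
    K,D,R,t=info(c); n=cv2.undistortPoints(np.array([[px]],float),K,D)[0,0]
    d=R.T@np.r_[n,1]; o=-R.T@t
    return o+d*(h-o[2])/d[2]
E
cat > look.py <<'E'
from h import *
import sys
tag=sys.argv[1]
for c in sys.argv[2:]:
    p,d=vision.grab_frame(c); cv2.imwrite(f'pics/{c}_{tag}.png',p[:,:,::-1]); np.save(f'{c}_{tag}.npy',d)
    for q in ['pot_1_center','shutter_grip','mat','port','crucible_1_center','reagent_center','shutter']:
        try: rs=nets.regions_of(q,c)
        except Exception as e: print(q,e); continue
        for r in rs:
            if r['conf']<.2: continue
            P=cloud(c,d,r['region'])
            if len(P)<5: print(c,q,'nodepth',r['at']);continue
            zt=np.percentile(P[:,2],95); T=P[P[:,2]>zt-.006]
            print(c,q,round(r['conf'],2),np.round(r['at']),len(P),'top z',zt.round(3),'mid',((T.min(0)+T.max(0))/2).round(3),'mn',P.min(0).round(3),'mx',P.max(0).round(3), p[r['region']].mean(0).round())
E
python3 look.py a top side; python3 -c "
from h import *
s=monitor.sense();print({k:np.round(v,3) for k,v in s.items()})"
```

```text
top pot_1_center 0.79 [360. 211.] 204 top z 0.071 mid [ 0.526 -0.367  0.071] mn [ 0.503 -0.387 -0.002] mx [ 0.547 -0.346  0.078] [121. 113.  59.]
top pot_1_center 0.71 [320. 218.] 191 top z 0.075 mid [ 0.507 -0.246  0.074] mn [ 0.484 -0.266 -0.   ] mx [ 0.528 -0.225  0.078] [50. 50. 55.]
top pot_1_center 0.49 [362. 243.] 230 top z 0.071 mid [ 0.419 -0.386  0.07 ] mn [ 0.394 -0.41  -0.   ] mx [ 0.443 -0.364  0.075] [114.  56.  50.]
top shutter_grip 0.9 [197. 224.] 869 top z 0.111 mid [0.504 0.177 0.114] mn [0.452 0.094 0.002] mx [0.549 0.193 0.12 ] [132. 131. 134.]
top mat 0.78 [299. 212.] 3090 top z 0.008 mid [ 0.526 -0.183  0.038] mn [ 0.432 -0.314 -0.006] mx [ 0.62  -0.053  0.074] [ 60.  81. 123.]
top port 0.71 [183. 222.] 4365 top z 0.079 mid [0.505 0.19  0.096] mn [ 0.408  0.057 -0.003] mx [0.612 0.338 0.12 ] [111. 110. 109.]
top port 0.24 [197. 222.] 857 top z 0.112 mid [0.504 0.177 0.114] mn [0.452 0.094 0.002] mx [0.549 0.195 0.12 ] [132. 132. 135.]
top crucible_1_center 0.63 [254. 141.] 43 top z 0.027 mid [ 0.757 -0.034  0.026] mn [ 0.746 -0.044  0.001] mx [ 0.768 -0.024  0.0
[... 1984 characters left out ...]
 mx [ 0.871 -0.028  0.088] [64. 47. 31.]
side shutter 0.97 [193. 175.] 740 top z 0.111 mid [0.499 0.174 0.112] mn [0.45  0.095 0.068] mx [0.538 0.198 0.118] [158. 152. 146.]
{'clock': np.float64(0.8), 'joints': array([ 0.942,  0.259,  1.535, -0.   ,  1.348, -0.203]), 'joint_vel': array([ 0.   ,  0.   ,  0.001, -0.001,  0.   , -0.001]), 'joint_torque': array([-1.0000e-03, -4.3714e+01, -2.8430e+01,  7.2000e-02,  3.1000e-02,
        0.0000e+00]), 'position': array([0.227, 0.501, 0.303]), 'orientation': array([0.   , 0.211, 0.977, 0.   ]), 'wrist_force': array([-0.031,  0.105,  0.09 ]), 'torque': array([ 0.006,  0.017, -0.043]), 'grasp_force': np.float64(0.0), 'gripper_width': np.float64(1.001)}
```

```bash
python3 -c "
import cv2
a=cv2.imread('pics/top_a.png')[110:300,100:420];cv2.imwrite('pics/c1.png',cv2.resize(a,None,fx=2.5,fy=2.5))
a=cv2.imread('pics/side_a.png')[120:384,120:400];cv2.imwrite('pics/c2.png',cv2.resize(a,None,fx=2.2,fy=2.2))"
```

```text
(no output)
```

View pics/c1.png

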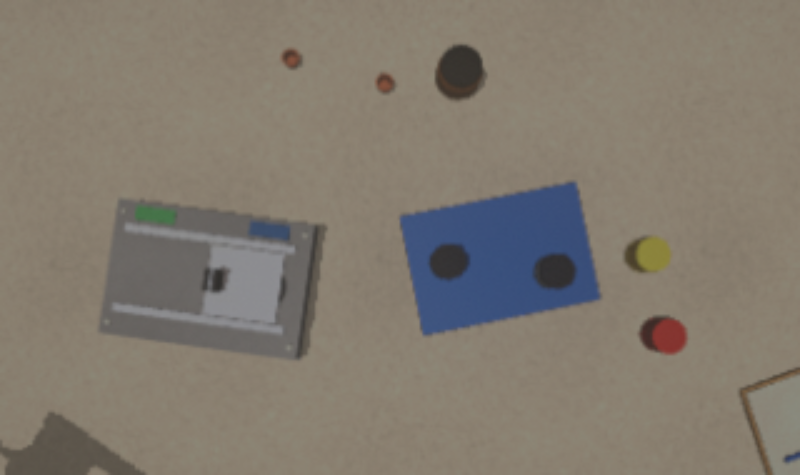

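View pics/c2.png

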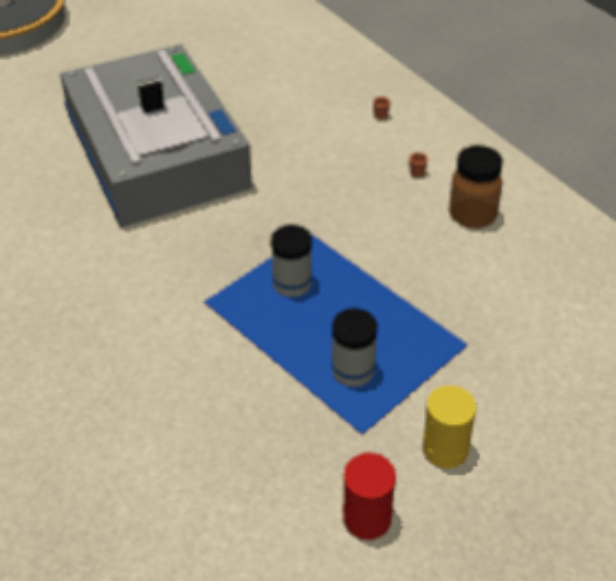

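The top view shows the shutter grip near pixel (186,222), with the plate covering the port on the right (-y). The two black-lidded pots on the mat are at about (280,214) and (322,218). The red and yellow look-alikes stand off the mat.

```bash
cat > m.py <<'E'
from h import *
import sys
tag=sys.argv[1]
for c in ['top','side']:
    p=cv2.imread(f'pics/{c}_{tag}.png'); d=np.load(f'{c}_{tag}.npy'); H=d.shape
    P=np.full(H+(3,),np.nan); P[d>0]=cloud(c,d,np.ones(H,bool))
    x,y,z=P[...,0],P[...,1],P[...,2]
    dark=p.max(2)<75
    m=dark&(z>.055)&(z<.09)&(x>.4)&(x<.66)&(y<-.03)&(y>-.34)
    n,l,st,ce=cv2.connectedComponentsWithStats(m.astype(np.uint8))
    for i in range(1,n):
        if st[i,4]>40: Q=P[l==i];Q=Q[Q[:,2]>.064]; print(c,'pot px',ce[i].round(1),'cloud',((Q.min(0)+Q.max(0))/2).round(4),'plane',plane(c,ce[i],.072).round(4), 'top',np.median(Q[:,2]).round(4))
    reg=(x>.35)&(x<.66)&(y>.02)&(y<.4)
    t=reg&(z>.06)&(z<.088); r=cv2.minAreaRect(np.c_[x[t],y[t]].astype(np.float32)); print(c,'unit',r)
    g=reg&(z>.092)&(z<.14); Q=P[g]; r=cv2.minAreaRect(Q[:,:2].astype(np.float32)); print(c,'grip',r,np.percentile(Q[:,2],95),len(Q))
    w=reg&(z>.07)&(p.min(2)>120); n,l,st,ce=cv2.connectedComponentsWithStats(w.astype(np.uint8))
    for i in range(1,n):
        if st[i,4]>30: Q=P[l==i]; print(c,'bright',st[i,4],cv2.minAreaRect(Q[:,:2].astype(np.float32)),np.median(Q[:,2]).round(4))
    b=(p[...,0].astype(int)>p[...,2]+40)&(z<.012)&(y<0)&(y>-.36)&(x>.35); r=cv2.minAreaRect(P[b][:,:2].astype(np.float32)); print(c,'mat',r)
E
python3 m.py a
```

```text
top pot px [278.9 214.2] cloud [ 0.5215 -0.1102  0.0715] plane [ 0.5209 -0.1097  0.072 ] top 0.072
top pot px [322.5 217.9] cloud [ 0.5059 -0.246   0.0718] plane [ 0.5062 -0.2458  0.072 ] top 0.0722
top unit ((0.5051915645599365, 0.1927744448184967), (0.2517806589603424, 0.16899685561656952), 81.1116714477539)
top grip ((0.5038686990737915, 0.17698577046394348), (0.015140893869102001, 0.027113795280456543), 89.78617858886719) 0.11859179249958626 57
top bright 1161 ((0.5061416625976562, 0.19388118386268616), (0.21297264099121094, 0.11043526977300644), 81.16695404052734) 0.0764
top mat ((0.525976836681366, -0.18278484046459198), (0.15642081201076508, 0.2373632788658142), 9.932100296020508)
side pot px [252.  230.5] cloud [ 0.517  -0.1122  0.0697] plane [ 0.5138 -0.1175  0.072 ] top 0.0712
side pot px [280.5 269.8] cloud [ 0.502  -0.2471  0.0703] plane [ 0.4985 -0.2523  0.072 ] top 0.072
side unit ((0.5019931197166443, 0.1903882920742035), (0.2563891112804413, 0.16929340362548828), 81.30352783203125)
side grip ((0.49905017018318176, 0.17404812574386597), (0.021507732570171356, 0.026045849546790123), 75.08274841308594) 0.11757391825194909 102
side bright 1026 ((0.5058300495147705, 0.19833433628082275), (0.2303391695022583, 0.11572646349668503), 81.08184814453125) 0.0756
side mat ((0.5238142609596252, -0.18248853087425232), (0.16473285853862762, 0.23966731131076813), 10.046002388000488)
```

```bash
python3 -m pendant '[[[9.3,27.4,-32.6,-8,0,0,0.27],[9.3,27.4,-32.6,-8,0,0,0.27],[9.3,27.4,-32.6,-8,0,0,0.27],[9.3,27.4,-32.6,-8,0,0,0.27],[9.3,27.4,-32.6,-8,0,0,0.27],[9.3,27.4,-32.6,-8,0,0,0.27],[9.3,27.4,-32.6,-8,0,0,0.27],[9.3,27.4,-32.6,-8,0,0,0.27],[9.3,27.4,-32.6,-8,0,0,0.27],[9.3,27.4,-32.6,-8,0,0,0.27],[9.3,27.4,-32.6,-8,0,0,0.27]]]'
```

```text
clock: 2.17
position: [0.5004, 0.1762, 0.2232]
orientation: [0.0, 0.077, 0.997, 0.0]
wrist_force: [-0.1, 1.1, -0.4]
gripper_width: 0.999
grasp_force: 0.0
```

```bash
python3 -m pendant '[[[9.3,0,0,-3,0,0,0],[9.3,0,0,-5.5,0,0,0],[9.3,0,0,-5.5,0,0,0],[4,0,0,-5.5,0,0,0],[1.5,0,0,-5.5,0,0,0],[1.5,0,0,-5.5,0,0,0],[1.5,0,0,-5.5,0,0,0],[1.5,0,0,-5.5,0,0,0],[1.5,0,0,-5.5,0,0,0]]]'
```

```text
clock: 3.3
position: [0.5012, 0.1749, 0.1678]
orientation: [-0.0, 0.078, 0.997, -0.0]
wrist_force: [0.0, -0.1, 0.1]
gripper_width: 0.402
grasp_force: 0.0
```

```bash
python3 -m pendant '[[[1.2,0,0,0,0,0,0],[1.2,0,0,0,0,0,0],[1.2,0,0,0,0,0,0],[1.2,0,0,0,0,0,0],[1.2,0,0,0,0,0,0]]]'; python3 look.py b top | grep -E "grip|shutter" ; python3 m.py b 2>/dev/null| grep top
```

```text
clock: 3.92
position: [0.5012, 0.175, 0.1677]
orientation: [-0.0, 0.078, 0.997, 0.0]
wrist_force: [0.6, 1.0, -0.7]
gripper_width: 0.194
grasp_force: 30.0
top shutter_grip 0.72 [198. 221.] 67 top z 0.08 mid [0.511 0.129 0.144] mn [0.483 0.111 0.07 ] mx [0.539 0.148 0.213] [103.  97.  95.]
top shutter 0.49 [199. 221.] 95 top z 0.08 mid [0.513 0.138 0.137] mn [0.483 0.119 0.07 ] mx [0.546 0.163 0.199] [101.  95.  93.]
top shutter 0.38 [316. 218.] 188 top z 0.076 mid [ 0.507 -0.246  0.075] mn [ 0.487 -0.266  0.002] mx [ 0.528 -0.225  0.079] [54. 54. 59.]
top pot px [278.8 214.1] cloud [ 0.5215 -0.1101  0.0709] plane [ 0.5212 -0.1096  0.072 ] top 0.0713
top pot px [322.5 218. ] cloud [ 0.5059 -0.246   0.0719] plane [ 0.5058 -0.2458  0.072 ] top 0.0718
top unit ((0.5053354501724243, 0.19252917170524597), (0.2513216435909271, 0.16924726963043213), 81.28221130371094)
```

```bash
python3 -m pendant '[[[1.2,0.3,2,0,0,0,0],[1.2,0.6,4,0,0,0,0],[1.2,0.8,5.3,0,0,0,0],[1.2,0.8,5.3,0,0,0,0]]]';python3 -m pendant '[[[1.2,0.1,0.4,0,0,0,0],[1.2,0.1,0.4,0,0,0,0]]]';python3 -m pendant '[[[1.2,0.05,0.3,0,0,0,0],[1.2,0.05,0.3,0,0,0,0]]]'
```

```text
clock: 4.82
position: [0.5095, 0.2297, 0.1677]
orientation: [0.001, 0.077, 0.997, 0.001]
wrist_force: [2.5, 0.6, -2.4]
gripper_width: 0.192
grasp_force: 30.0
clock: 5.08
position: [0.5101, 0.2322, 0.1677]
orientation: [-0.0, 0.078, 0.997, 0.0]
wrist_force: [0.5, 1.6, -1.9]
gripper_width: 0.196
grasp_force: 30.0
clock: 5.32
position: [0.5105, 0.2347, 0.1677]
orientation: [-0.0, 0.078, 0.997, -0.0]
wrist_force: [0.1, -0.9, -1.7]
gripper_width: 0.195
grasp_force: 30.0
```

```bash
for i in 1 2 3; do python3 -m pendant '[[[1.2,0.03,0.2,0,0,0,0],[1.2,0.03,0.2,0,0,0,0]]]' | grep -E "pos|wrist|width";done
```

```text
position: [0.5107, 0.2359, 0.1677]
wrist_force: [-0.6, -6.1, -0.5]
gripper_width: 0.189
position: [0.5108, 0.2362, 0.1676]
wrist_force: [-1.9, -13.5, 1.8]
gripper_width: 0.192
position: [0.5108, 0.2365, 0.1675]
wrist_force: [-1.6, -20.3, 3.6]
gripper_width: 0.191
```

```bash
python3 -m pendant '[[[1.2,-0.06,-0.4,0,0,0,0],[5,-0.06,-0.4,0,0,0,0],[5,-0.06,-0.4,0,0,0,0],[5,-0.06,-0.4,0,0,0,0],[5,-0.06,-0.4,4,0,0,0],[5,-0.06,-0.4,8,0,0,0],[9.3,0,-20,8,0,0,0],[9.3,0,-20,8,0,0,0],[9.3,0,-20,8,0,0,0],[9.3,0,-20,8,0,0,0],[9.3,-1,-43.5,8,0,0,0],[9.3,-1,-43.5,8,0,0,0],[9.3,-1,-43.5,8,0,0,0],[9.3,-1,-43.5,8,0,0,0],[9.3,-1,-43.5,8,0,0,0]]]'; python3 look.py c top side | grep -E "grip|shutter" ; python3 m.py c 2>&1
python3 -c "
import cv2
a=cv2.imread('pics/top_c.png')[110:300,100:420];cv2.imwrite('pics/c3.png',cv2.resize(a,None,fx=2.5,fy=2.5))"
```

```text
clock: 7.95
position: [0.502, -0.1963, 0.2476]
orientation: [0.0, 0.08, 0.997, -0.0]
wrist_force: [0.6, 0.7, 0.2]
gripper_width: 0.999
grasp_force: 0.0
top shutter_grip 0.68 [178. 221.] 808 top z 0.114 mid [0.514 0.234 0.115] mn [0.462 0.153 0.069] mx [0.556 0.251 0.121] [141. 141. 143.]
top shutter_grip 0.53 [286. 140.] 332 top z 0.089 mid [ 0.765 -0.132  0.088] mn [ 0.736 -0.16  -0.004] mx [ 0.792 -0.102  0.093] [68. 60. 53.]
top shutter_grip 0.49 [253. 141.] 43 top z 0.026 mid [ 0.757 -0.034  0.025] mn [ 0.747 -0.044 -0.001] mx [ 0.768 -0.024  0.029] [117.  81.  65.]
top shutter 0.97 [176. 222.] 816 top z 0.114 mid [0.514 0.233 0.115] mn [0.462 0.153 0.069] mx [0.556 0.251 0.121] [141. 141. 143.]
side shutter_grip 0.96 [186. 164.] 728 top z 0.109 mid [0.509 0.229 0.111] mn [0.455 0.149 0.068] mx [0.551 0.259 0.119] [180. 174. 168.]
side shutter 0.97 [185. 165.] 727 top z 0.113 mid [0.509 0.231 0.113] mn [0.455 0.149 0.068] mx [0.551 0.259 0.119] [179. 173. 167.]
top pot px [277.1 214. ] cloud [ 0.5215 -0.1041  0.0723] plane [ 0.5216 -0.1043  0.072 ] top 0.0724
top unit ((0.5053796
[... 474 characters left out ...]
)
side pot px [252.  230.4] cloud [ 0.5163 -0.1117  0.0699] plane [ 0.514  -0.1172  0.072 ] top 0.0712
side pot px [280.5 269.5] cloud [ 0.5022 -0.247   0.0701] plane [ 0.4989 -0.2517  0.072 ] top 0.072
side unit ((0.5022231340408325, 0.19132907688617706), (0.25610584020614624, 0.16951794922351837), 81.08283233642578)
side grip ((0.5090339779853821, 0.2308899313211441), (0.023377537727355957, 0.029493073001503944), 71.05313110351562) 0.11676544804630579 108
side bright 1174 ((0.5037095546722412, 0.19523885846138), (0.24482375383377075, 0.1583949327468872), 83.99948120117188) 0.075
side mat ((0.6233363747596741, -0.18003365397453308), (0.359924852848053, 0.5466124415397644), 89.9880142211914)
```

View pics/c3.png

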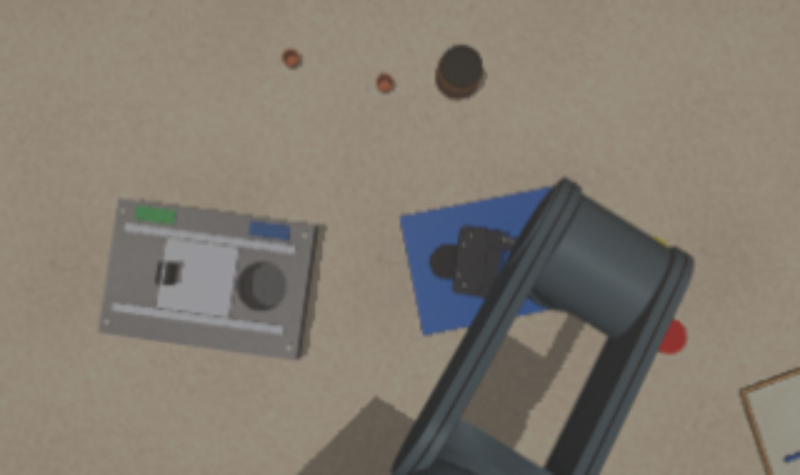

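The port is now fully open (hole at about pixel (205,224)). Next I'll grasp the far pot, A.

```bash
python3 -m pendant '[[[9.3,0.2,-5.1,0,0,0,0],[9.3,0.2,-5.1,-4,0,0,0],[9.3,0.2,-5.1,-9,0,0,0],[9.3,0.2,-5.1,-14,0,0,0],[9.3,0.2,-5.1,-14,0,0,0],[3.5,0.2,-5.1,-14,0,0,0],[3.5,0.2,-5.1,-14,0,0,0],[3.5,0.2,-5.1,-14,0,0,0],[3.5,0.2,-5.1,-14,0,0,0],[3.5,0.2,-5.1,-14,0,0,0],[3.5,0.2,-5.1,-14,0,0,0],[3.5,0.2,-5.1,-14,0,0,0],[3.5,0.2,-5.1,-14,0,0,0]]]'
```

```text
clock: 10.38
position: [0.5038, -0.2457, 0.1082]
orientation: [0.0, 0.078, 0.997, -0.001]
wrist_force: [-1.0, -3.2, 4.8]
gripper_width: 0.476
grasp_force: 30.0
```

```bash
python3 -m pendant '[[[3.5,0,0,1,0,0,0],[3.5,0,0,2.5,0,0,0],[3.5,0,0,4,0,0,0],[3.5,0,0,4,0,0,0],[3.5,0,0,4,0,0,0],[3.5,0,0,4,0,0,0]]]'; python3 -c "
from h import *
for i in range(6): vision.grab_frame('side'); print(monitor.sense()['wrist_force'].round(2))"
```

```text
clock: 11.12
position: [0.5032, -0.2448, 0.1472]
orientation: [-0.001, 0.078, 0.997, 0.0]
wrist_force: [-0.4, -0.1, -5.6]
gripper_width: 0.475
grasp_force: 30.0
[-0.63  0.05 -5.45]
[ 0.64 -0.4  -4.75]
[-0.66 -0.38 -4.9 ]
[-0.04  0.19 -5.05]
[-0.43 -0.93 -5.47]
[-0.78 -0.01 -4.42]
```

A weighs about 0.5 kg, so it must be the filled pot. I'll set it back down and lift B, the light one.

```bash
python3 -m pendant '[[[3.5,0,0,-2,0,0,0],[3.5,0,0,-3.3,0,0,0],[3.5,0,0,-3.7,0,0,0],[3.5,0,0,-4,0,0,0],[3.5,0,0,-4,0,0,0],[5.5,0,0,-4,0,0,0],[9.3,0,0,-4,0,0,0],[9.3,0,0,-4,0,0,0],[9.3,0,0,-4,0,0,0],[9.3,0,0,-4,0,0,0],[9.3,0,0,0,0,0,0],[9.3,0,0,6,0,0,0],[9.3,0,0,10,0,0,0],[9.3,1.5,13.5,10,0,0,0],[9.3,1.5,13.5,10,0,0,0],[9.3,1.5,13.5,10,0,0,0],[9.3,1.5,13.5,10,0,0,0]]]'; python3 look.py d side | grep pot; python3 m.py d 2>&1 | grep "side pot"; cp pics/side_d.png pics/v4.png
```

```text
clock: 13.55
position: [0.5187, -0.1097, 0.2479]
orientation: [0.0, 0.077, 0.997, -0.0]
wrist_force: [-0.2, -0.5, -0.6]
gripper_width: 1.001
grasp_force: 0.0
side pot_1_center 0.97 [279. 275.] 660 top z 0.074 mid [ 0.503 -0.246  0.072] mn [ 0.479 -0.268  0.001] mx [ 0.563 -0.176  0.076] [50. 53. 54.]
side pot_1_center 0.73 [290. 344.] 824 top z 0.07 mid [ 0.417 -0.387  0.068] mn [ 0.394 -0.41  -0.002] mx [ 0.445 -0.364  0.071] [151.  37.  33.]
side pot_1_center 0.55 [320. 312.] 746 top z 0.07 mid [ 0.521 -0.37   0.069] mn [ 0.499 -0.393 -0.001] mx [ 0.567 -0.348  0.073] [172. 151.  51.]
```

View pics/side_d.png

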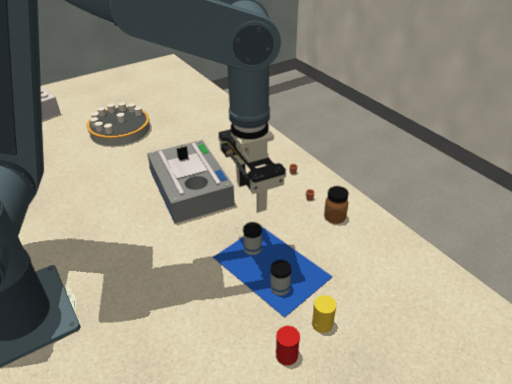

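The side view shows both pots upright on the mat, A at pixel (281,277) and B at (252,238). The open gripper is above B.

```bash
python3 -m pendant '[[[9.3,0,-0.1,-5,0,0,0],[9.3,0,-0.1,-10,0,0,0],[9.3,0,-0.1,-14,0,0,0],[9.3,0,-0.1,-14,0,0,0],[3.5,0,-0.1,-14,0,0,0],[3.5,0,-0.1,-14,0,0,0],[3.5,0,-0.1,-14,0,0,0],[3.5,0,-0.1,-14,0,0,0],[3.5,0,-0.1,-14,0,0,0],[3.5,0,-0.1,-14,0,0,0],[3.5,0,-0.1,-14,0,0,0],[3.5,0,-0.1,-14,0,0,0],[3.5,0,-0.1,-13,0,0,0],[3.5,0,-0.1,-11.5,0,0,0],[3.5,0,-0.1,-10,0,0,0],[3.5,0,-0.1,-10,0,0,0],[3.5,0,-0.1,-10,0,0,0],[3.5,0,-0.1,-10,0,0,0]]]'; python3 -c "
from h import *
for i in range(6): vision.grab_frame('side'); print(monitor.sense()['wrist_force'].round(2))"
```

```text
clock: 16.2
position: [0.5182, -0.111, 0.1473]
orientation: [-0.0, 0.078, 0.997, 0.0]
wrist_force: [-0.3, -0.3, -1.6]
gripper_width: 0.481
grasp_force: 30.0
[-0.24 -0.06 -2.02]
[ 0.06 -0.63 -2.01]
[ 0.51 -0.51 -1.22]
[ 0.47 -0.93 -1.22]
[ 0.51 -0.22 -1.61]
[-0.26 -0.1  -2.49]
```

B is light, about 0.18 kg. I'll put it down and go back to A.

```bash
python3 -m pendant '[[[3.5,0,0,-2,0,0,0],[3.5,0,0,-3.3,0,0,0],[3.5,0,0,-3.7,0,0,0],[3.5,0,0,-4,0,0,0],[3.5,0,0,-4,0,0,0],[5.5,0,0,-4,0,0,0],[9.3,0,0,-4,0,0,0],[9.3,0,0,-4,0,0,0],[9.3,0,0,-4,0,0,0],[9.3,0,0,-4,0,0,0],[9.3,0,0,0,0,0,0],[9.3,0,0,6,0,0,0],[9.3,0,0,10,0,0,0],[9.3,-1.5,-13.4,10,0,0,0],[9.3,-1.5,-13.4,10,0,0,0],[9.3,-1.5,-13.4,10,0,0,0],[9.3,-1.5,-13.4,10,0,0,0]]]'; python3 look.py e side | grep pot;  python3 m.py e 2>&1 | grep "side pot"
```

```text
clock: 18.62
position: [0.5032, -0.2454, 0.2473]
orientation: [-0.0, 0.079, 0.997, 0.0]
wrist_force: [-0.3, 0.4, 0.7]
gripper_width: 1.001
grasp_force: 0.0
side pot_1_center 0.95 [289. 342.] 828 top z 0.07 mid [ 0.417 -0.387  0.068] mn [ 0.394 -0.41  -0.   ] mx [ 0.44  -0.364  0.072] [158.  39.  35.]
side pot_1_center 0.76 [318. 311.] 710 top z 0.07 mid [ 0.521 -0.371  0.068] mn [ 0.499 -0.394  0.003] mx [ 0.542 -0.348  0.072] [150. 126.  41.]
side pot_1_center 0.56 [279. 278.] 655 top z 0.074 mid [ 0.502 -0.245  0.072] mn [ 0.48  -0.268  0.001] mx [ 0.558 -0.174  0.076] [50. 53. 55.]
```

Now I'll grasp A and lift it well above the mat.

```bash
python3 -m pendant '[[[9.3,0,0,-5,0,0,0],[9.3,0,0,-10,0,0,0],[9.3,0,0,-14,0,0,0],[9.3,0,0,-14,0,0,0],[3.5,0,0,-14,0,0,0],[3.5,0,0,-14,0,0,0],[3.5,0,0,-14,0,0,0],[3.5,0,0,-14,0,0,0],[3.5,0,0,-14,0,0,0],[3.5,0,0,-14,0,0,0],[3.5,0,0,-14,0,0,0],[3.5,0,0,-14,0,0,0],[3.5,0,0,-13,0,0,0],[3.5,0,0,-11.5,0,0,0],[3.5,0,0,-10,0,0,0],[3.5,0,0,-10,0,0,0],[3.5,0,0,-10,0,0,0],[3.5,0,0,-10,0,0,0]]]'; python3 - <<'E'
from h import *
# port hole centre from picture c (no arm there)
p=cv2.imread('pics/top_c.png');d=np.load('top_c.npy');print('hole plane',plane('top',(204.8,224.4),.07))
for c in ['top','side']:
    p=cv2.imread(f'pics/{c}_c.png');d=np.load(f'{c}_c.npy');P=np.full(d.shape+(3,),np.nan);P[d>0]=cloud(c,d,d>-1)
    m=(P[...,2]<.055)&(np.hypot(P[...,0]-.493,P[...,1]-.1235)<.045)
    Q=P[m];print(c,len(Q),(Q.min(0)+Q.max(0))/2,Q.mean(0),Q.max(0)-Q.min(0))
print(monitor.sense()['wrist_force'])
E
```

```text
clock: 21.28
position: [0.5032, -0.2448, 0.1472]
orientation: [-0.001, 0.078, 0.997, 0.0]
wrist_force: [0.2, 0.0, -4.8]
gripper_width: 0.476
grasp_force: 30.0
hole plane [0.49416558 0.12099051 0.07      ]
top 287 [0.49663663 0.12817342 0.02689197] [0.4967101  0.12978685 0.01069932] [0.0606885  0.05310823 0.05330635]
side 157 [0.49672393 0.14008545 0.03742564] [0.50079086 0.1484796  0.04097571] [0.05128538 0.03807832 0.03504433]
[ 0.20903941  0.03069865 -4.76587004]
```

```bash
python3 -m pendant '[[[3.5,0,0,2,0,0,0],[3.5,0,0,5,0,0,0],[3.5,0,0,8,0,0,0],[3.5,0,1,10,0,0,0],[3.5,0,3,10,0,0,0],[3.5,-0.2,7,10,0,0,0],[3.5,-0.4,11,10,0,0,0],[3.5,-0.5,15,10,0,0,0],[3.5,-0.6,19,10,0,0,0],[3.5,-0.7,23,10,0,0,0],[3.5,-0.8,27,10,0,0,0],[3.5,-0.9,31,10,0,0,0],[3.5,-1,34,10,0,0,0],[3.5,-1,36,9,0,0,0],[3.5,-1,36.8,8,0,0,0],[3.5,-1,36.8,8,0,0,0],[3.5,-1,36.8,8,0,0,0],[3.5,-1,36.8,8,0,0,0]]]'; python3 look.py f top side | grep pot;  python3 m.py f 2>&1 | grep -E "pot|grip"
python3 -c "
import cv2,numpy as np
a=cv2.imread('pics/top_f.png')[150:280,130:350];b=cv2.imread('pics/side_f.png')[100:320,120:340]
cv2.imwrite('pics/c6.png',np.hstack([cv2.resize(a,(400,236)),cv2.resize(b[:,:],(400,400))[:236]])); cv2.imwrite('pics/c7.png',cv2.resize(b,None,fx=2.6,fy=2.6))"
```

```text
clock: 23.52
position: [0.4939, 0.1222, 0.2281]
orientation: [0.0, 0.078, 0.997, -0.0]
wrist_force: [-1.2, 0.3, -5.6]
gripper_width: 0.476
grasp_force: 30.0
top pot_1_center 0.68 [358. 209.] 211 top z 0.072 mid [ 0.527 -0.369  0.071] mn [ 0.503 -0.39  -0.001] mx [ 0.547 -0.346  0.076] [131. 122.  63.]
top pot_1_center 0.67 [365. 242.] 218 top z 0.072 mid [ 0.421 -0.387  0.07 ] mn [ 0.401 -0.41  -0.003] mx [ 0.442 -0.364  0.074] [122.  58.  52.]
side pot_1_center 0.78 [321. 312.] 751 top z 0.07 mid [ 0.521 -0.37   0.068] mn [ 0.498 -0.393 -0.   ] mx [ 0.563 -0.308  0.072] [167. 145.  49.]
side pot_1_center 0.66 [289. 342.] 809 top z 0.07 mid [ 0.417 -0.387  0.068] mn [ 0.394 -0.41   0.   ] mx [ 0.439 -0.364  0.072] [146.  35.  31.]
side pot_1_center 0.53 [191. 163.] 148 top z 0.173 mid [0.474 0.111 0.173] mn [0.47  0.089 0.076] mx [0.519 0.162 0.178] [78. 81. 78.]
top pot px [279.1 214.1] cloud [ 0.5216 -0.1103  0.073 ] plane [ 0.5213 -0.1106  0.072 ] top 0.0721
    g=reg&(z>.092)&(z<.14); Q=P[g]; r=cv2.minAreaRect(Q[:,:2].astype(np.float32)); print(c,'grip',r,np.percentile(Q[:,2],95),len(Q))
```

View pics/c7.png

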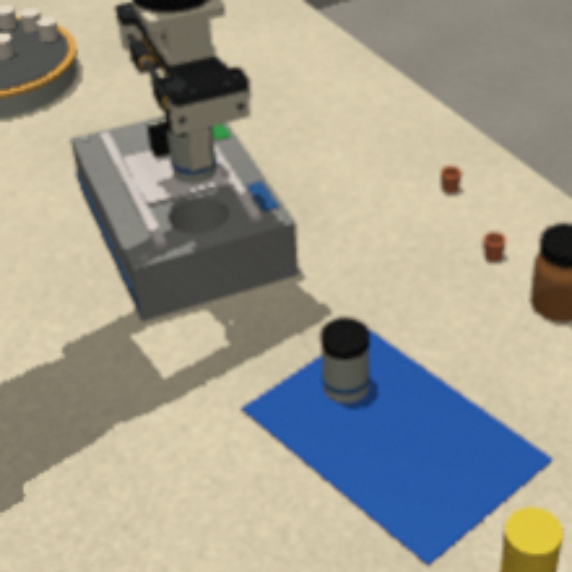

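The crop shows the filled pot held upright over the open port (hole near (200,213)) and clear of the unit. The empty pot stands upright on the mat at (346,362).

```bash
python3 -m pendant '[[[3.5,0,0,0,0,0,0],[3.5,0,0,0,0,0,0],[3.5,0,0,0,0,0,0]]]'; python3 -c "
from h import *
print(bot.hand_in())"
```

```text
clock: 24.7
position: [0.4936, 0.1229, 0.2277]
orientation: [-0.0, 0.078, 0.997, -0.0]
wrist_force: [-0.5, 0.1, -4.4]
gripper_width: 0.48
grasp_force: 30.0
the job is handed in; nothing more can be done
None
```

The job is handed in, but the hand-in returned no verdict: the shutter is open at its end stop, the empty pot (about 0.18 kg) stands on the mat, and the filled pot (about 0.5 kg) is held still about 54 mm above the port.

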